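# Load the long V-nail cartridge under the underpinner's hood

## Task

Load the underpinner: take the longer of the two blued steel V-nail cartridges, lay it flat on the machine's bed and slide it straight in under the low hood, either end first, until its leading end is home against the stop; then let go of it. Leave the shorter cartridge where it lies.

Things in the scene. Friction and masses are not known exactly. Their poses are not given: they have to be found in the camera images.
- long_cartridge: The longer cartridge, the one to load: a straight blued steel bar 210 mm long, 24 mm wide, 16 mm high, about 0.22 kg, lying flat on the bench, with a row of small V-nails along its top. Both ends are alike. Origin: centre of its underside; x along its length, z up.
- short_cartridge: The shorter cartridge, to be left alone: the same section (24 mm wide, 16 mm high) but only 130 mm long. It and the long one may lie in either place. Origin: centre of its underside; x along its length, z up.
- underpinner: Grey bench underpinner, fixed. Origin: on the bench under the middle of the hood's front edge; x points inwards (the way to slide), z up. Steel bed 100 mm wide, top 10 mm above the bench, from x = -170 mm to the stop at x = 70. Hood from x = 0: clear width 56 mm, roof 24 mm above the bed and 8 mm thick (top 42 mm above the bench). From x = 90 a casting 103 mm high with an arm up to 185 mm.
- stop (a point): Foot of the stop, a rigid upright face across the passage under the hood, 70 mm in from the hood's front edge. The point lies on the bed's top (10 mm above the bench), on the passage's centre line; x points inwards, z up. With the long cartridge home its centre is 105 mm in front of this point, and 140 mm of it stands out in front of the hood.
Not all that is in view belongs to the job. What is shaped like the long_cartridge but turquoise is not meant.

How it is judged:
By the outcome, as a careful person would: the job done as asked, in the order asked, and still so for the second after the job is handed in, with the robot touching nothing.
It also fails if it takes over 45 s, if anything falls off the work surface, if the arm or the gripper's body presses on something with over 40 N, if the wrist force passes 120 N, or if a joint passes its speed limit or range.

## Robot

A 7-joint arm with a two-finger parallel gripper is mounted at the origin on the work surface. World frame = base frame: x ahead of the robot, y to its left, z up, the work surface at z = 0. Lengths are in m, angles in rad, forces in N, time in s.
With the tool pointing down it reaches from about 0.4 to 0.85 m from the base axis. Payload 6.9 kg.
Tool frame: the origin (TCP) lies midway between the tips of the shut fingers; the grasp point (between the pads) lies env.grip_point_offset behind it (env.grip_point_offset is the distance from the TCP to the grasp point, in m); z points along the fingers, y is the direction in which the jaws open and shut (so a half turn about z gives the same grasp; the last joint's range is limited). The gripper opens to 85 mm and grips with 20 to 120 N. Pads are 22 mm wide; open, the fingers measure 114 mm over their backs; the gripper's body (76 mm by 85 mm) begins 54 mm behind the grasp point. The pads swing forward as they close: fully open they stand 13 mm farther back than shut.
Start: joints at [0.105, 0.507, -0.238, 1.5, 0.126, 1.149, -0.155], TCP at [0.625, -0, 0.231] pointing down, gripper open.
Joint ranges: [-3.08, 3.08], [-0.24, 2.05], [-1.43, 1.35], [0, 2.5], [-1.52, 4.66], [0.17, 1.96], [-2.89, 2.89]. Speed limits (rad/s): [2.39, 2.39, 3.14, 3.14, 3.14, 3.14, 3.14].

## Interface

Orientations are given as a unit quaternion [x, y, z, w].
In Python, from workcell import sensors, capture, calibration, job, env gives the robot as it stands. The module is installed in compiled form; this text tells all that it offers.
- The arm moves only by the tool step_arm, never from a script. Its argument "moves" is text: rows parted by semicolons, each of 7 numbers parted by spaces: the shift along the tool's x, y, z as a fraction of full scale, then the turn, a rotation vector about the tool's x, y, z as a fraction of full scale, then the closure, from 0 (fully open) to 1 (shut). A call has 1 to 10 rows; each row shifts and turns the commanded pose from where the row before left it, along the tool's axes as they then stand; what a row does not reach is not made up. Full scale, the value 1, is 40 mm for a shift and 0.08 rad for a turn. A row lasts 1/10 s, in which the tool goes at most 50 mm and 8.59 degrees, less where a joint would pass 70% of its speed; a pose out of reach is approached as far as the arm can. A call with a number of a shift or a turn outside -1 to 1 is refused whole. A call with a gripper value outside its range is refused whole. The fingers move at their own pace and stop on an object; "newtons" is the grip in N (left out, the last holds). Time passes only in rows, so rows that do not move let the fingers close. It gives the time, the measured TCP pose, the force and the opening at its end, in the units of the state.
- sensors.state(): the state, without advancing time (a new reading comes with each control period).
- capture(name): name is "scene" or "side" or "wrist"; returns the picture (420x560x3 uint8, red, green, blue); there is no depth.
- calibration(name): a dict with "vfov" (degrees; the focal length in pixels is half the picture's height over the tangent of half this angle, whatever the lens; pixels are square), "cx", "cy" (the principal point, pixels), "T" (4x4, takes a point from camera to world coordinates). Camera axes: x right, y down, z forward; pixel columns grow to the right and rows downward; lengths in m; the calibration is good to about 2 mm. A picture is of the moment at which its call begins: read the wrist's pose just before it. calibration takes no time and is no camera call; for the wrist camera it gives the pose at the moment of the call.
- job.finish_job(): hands the job in, once; it reports no verdict.
The state is a dict: "time_s": time; "joint_positions": joint angles; "joint_velocities": joint speeds; "effort": joint torques, N m; "tcp_pos": TCP position; "tcp_rot": TCP orientation; "force": force on the tool from outside, world axes, zero at the start; "torque": the same for the moment, N m; "finger_gap": finger opening in m.
Only numpy, scipy, OpenCV 4.12 (cv2) and the standard library are available. Lean on these libraries where they do the work, as an engineer would, in place of code of your own. Each camera call takes 0.05 s, during which the arm holds its last target. There are 200 camera calls.

## Working session

There is one attempt and no reset: what is moved stays moved. The work goes in short steps, Python scripts to look and compute and a tool call to move; the robot and the scene stay as the last step left them, time stands still between calls to the robot, and variables do not carry over. Pictures are saved under pics/ and viewed, about 8 in all and at most 12, crops included, and the job is handed in when it is done.

Besides the shell and the picture viewer there is one more tool, called after ">>>" as name(argument=value, ...) on one line, values as JSON. step_arm: Moves the arm, as the interface text tells. Its arguments: {"type":"object","properties":{"moves":{"type":"string"},"newtons":{"type":"number"}},"required":["moves"]}

```bash
mkdir -p pics; python3 - <<'E'
from workcell import sensors,capture,calibration,env
import cv2,numpy as np
for n in ("scene","side"):
    c=calibration(n); print(n,c["vfov"],c["cx"],c["cy"],np.round(c["T"],3).tolist())
    cv2.imwrite(f"pics/{n}0.png",capture(n)[:,:,::-1])
print(env.grip_point_offset, sensors.state())
E
```

```text
scene 53.86522457698383 277.76895777737275 205.23010895859196 [[-0.007, 0.717, -0.697, 1.02], [1.0, 0.007, -0.003, 0.073], [0.002, -0.697, -0.717, 0.613], [0.0, 0.0, 0.0, 1.0]]
side 46.07185901335496 278.23400495055245 212.58331111982227 [[-0.735, -0.405, 0.544, -0.055], [-0.678, 0.455, -0.578, 0.595], [-0.013, -0.793, -0.608, 0.604], [0.0, 0.0, 0.0, 1.0]]
0.0187 {'time_s': 0.1, 'joint_positions': array([ 0.1055182 ,  0.50824274, -0.23749417,  1.50100956,  0.12565621,
        1.14888095, -0.15480515]), 'joint_velocities': array([-0.00039818, -0.002093  ,  0.00162707, -0.00238686,  0.00088901,
        0.00102436,  0.00067112]), 'effort': array([-4.60960451e-03, -6.21825886e+01, -2.19466478e+00, -2.50204021e+01,
        1.25371566e-02,  7.74859713e-03, -3.76228832e-05]), 'tcp_pos': array([ 6.24566360e-01, -8.97181184e-05,  2.30530177e-01]), 'tcp_rot': array([ 7.07129507e-01,  7.07083624e-01, -5.53056128e-04, -5.50550840e-04]), 'force': array([0.13297367, 0.26236123, 0.1404178 ]), 'torque': array([ 0.04185264, -0.04067774,  0.01756914]), 'finger_gap': 0.08550757773618471}
```

View pics/scene0.png

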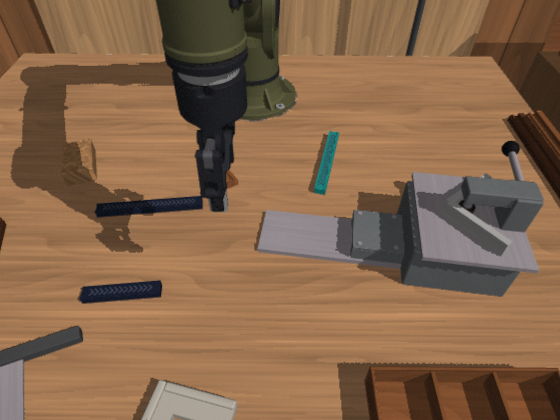

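View pics/side0.png

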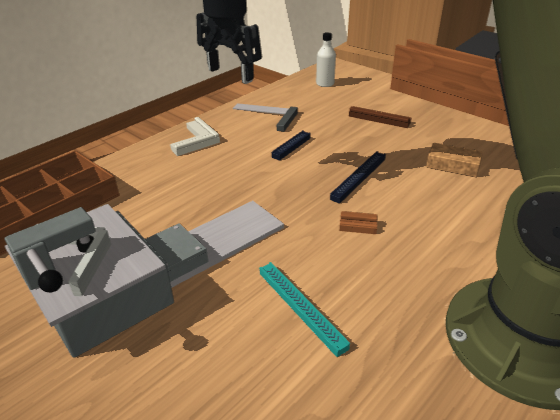

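Scene view: the long cartridge runs from about (97,209) to (202,203), partly hidden by the finger. The short one is at (81–161,291). The bed's left end is (264,213)–(258,254), the hood's front top edge is (355,209)–(352,255), and the slide direction is image right (about +y). Side view: the long cartridge runs (335,197)–(383,156).

```bash
cat > h.py <<'E'
import numpy as np
from workcell import calibration
def ray(name,uv,z,c=None):
    c=c or calibration(name); f=210/np.tan(np.radians(c["vfov"]/2)); T=np.array(c["T"])
    d=T[:3,:3]@np.array([(uv[0]-c["cx"])/f,(uv[1]-c["cy"])/f,1]); o=T[:3,3]
    return o+d*(z-o[2])/d[2]
def px(name,p,c=None):
    c=c or calibration(name); f=210/np.tan(np.radians(c["vfov"]/2)); T=np.array(c["T"])
    q=T[:3,:3].T@(np.array(p)-T[:3,3]); return q[:2]/q[2]*f+[c["cx"],c["cy"]]
E
python3 - <<'E'
from h import *
import cv2
for n,uv,z in [("scene",(97,205),.016),("scene",(98,215),.0),("scene",(202,199),.016),("scene",(264,213),.01),("scene",(258,254),.01),("scene",(355,209),.042),("scene",(352,255),.042),("scene",(405,212),.042),("scene",(404,257),.042),
 ("side",(333,194),.016),("side",(377,153),.016),("side",(386,156),.016),("side",(343,198),.016),("side",(256,202),.01),("side",(285,227),.01),("side",(180,224),.042),("side",(208,246),.042)]:
    print(n,uv,np.round(ray(n,uv,z)*1000,1))
a=cv2.imread("pics/scene0.png")[180:270,80:240]; b=cv2.imread("pics/scene0.png")[190:280,250:410]
c=cv2.imread("pics/side0.png")[145:235,300:460]; d=cv2.imread("pics/side0.png")[190:280,140:300]
m=np.vstack([np.hstack([a,b]),np.hstack([c,d])])
cv2.imwrite("pics/crop1.png",cv2.resize(m,None,fx=2.5,fy=2.5,interpolation=cv2.INTER_CUBIC))
E
```

```text
scene (97, 205) [ 442.2 -292.8   16. ]
scene (98, 215) [ 454.8 -291.8    0. ]
scene (202, 199) [423.2 -84.   16. ]
scene (264, 213) [455.6  43.5  10. ]
scene (258, 254) [558.1  35.7  10. ]
scene (355, 209) [473.5 218.6  42. ]
scene (352, 255) [583.4 199.9  42. ]
scene (405, 212) [480.5 312.6  42. ]
scene (404, 257) [586.9 288.8  42. ]
side (333, 194) [429.9 -85.1  16. ]
side (377, 153) [ 454.3 -282.5   16. ]
side (386, 156) [ 431.4 -284.8   16. ]
side (343, 198) [406.2 -87.4  16. ]
side (256, 202) [534.7  34.2  10. ]
side (285, 227) [436.6  54.8  10. ]
side (180, 224) [558.9 204.9  42. ]
side (208, 246) [474.5 210.8  42. ]
```

View pics/crop1.png

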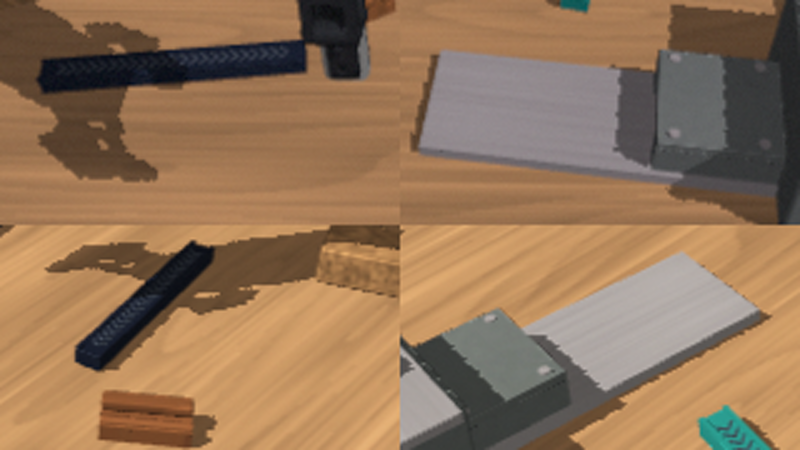

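The crops match the computed sizes: the cartridge is about 209 mm long and its centre is near (433,-187) mm. The bed's free end is near (500,42). The two cameras differ on the bed's yaw (0.08–0.2), so I'll measure that from close by. I'm going above the cartridge now.

>>> step_arm(moves="-0.78 -0.8 0.2 0 0 0 0;-0.78 -0.8 0.2 0 0 0 0;-0.78 -0.8 0.2 0 0 0 0;-0.78 -0.8 0.2 0 0 0 0;-0.78 -0.8 0.2 0 0 0 0;-0.78 -0.8 0.2 0 0 0 0;0 0 0 0 0 0 0;0 0 0 0 0 0 0")

```text
time_s: 0.9
tcp_pos: [0.4322, -0.188, 0.1831]
tcp_rot: [0.708, 0.706, -0.0, -0.0]
force: [0.2, 0.6, 0.2]
finger_gap: 0.0852
```

```bash
python3 - <<'E'
from workcell import *
from workcell import sensors,capture,calibration
import cv2,json,numpy as np
s=sensors.state(); c=calibration("wrist"); print(s["tcp_pos"],s["tcp_rot"],np.round(c["T"],3).tolist())
json.dump({k:np.array(v).tolist() for k,v in c.items()},open("w1.json","w"))
cv2.imwrite("pics/w1.png",capture("wrist")[:,:,::-1])
cv2.imwrite("pics/scene1.png",capture("scene")[:,:,::-1])
E
```

```text
[ 0.43219637 -0.18797002  0.18314656] [ 7.08079593e-01  7.06132555e-01 -1.68726204e-04 -2.74852040e-04] [[1.0, -0.002, -0.002, 0.432], [-0.003, -0.958, -0.287, -0.115], [-0.001, 0.287, -0.958, 0.325], [0.0, 0.0, 0.0, 1.0]]
```

View pics/w1.png

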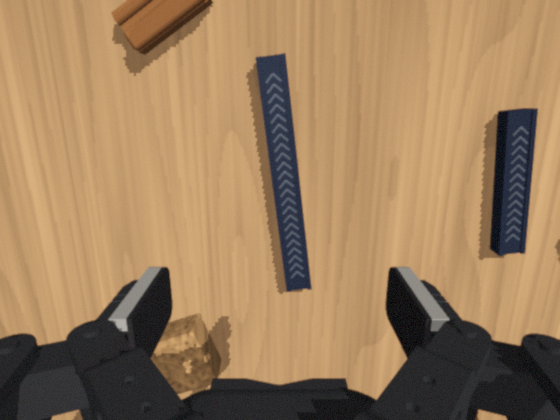

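The wrist view shows the long cartridge whole, with top corners at (257,57), (285,54), (311,288) and (287,290). The short one is at right (499–535,110–254). A cork or wood block is near the left finger at about (190,355).

```bash
python3 - <<'E'
from h import *
import json
c=json.load(open("w1.json"))
P=[ray("wrist",p,.016,c) for p in [(257,57),(285,54),(311,288),(287,290)]]
P=np.array(P)*1000; print(P.round(1), "centre",P.mean(0).round(1))
a=(P[0]+P[1])/2; b=(P[2]+P[3])/2; d=a-b; print("len",np.linalg.norm(d),"yaw from +y toward +x",np.arctan2(d[0],d[1]))
print("block", ray("wrist",(190,320),.02,c)*1000, ray("wrist",(220,360),.02,c)*1000)
# machine, refined scene/side reads
for n,uv,z in [("scene",(266,211),.01),("scene",(258,250),.01),("scene",(354,210),.042),("scene",(352,250),.042),("side",(254,201),.01),("side",(286,226),.01),("side",(178,223),.042),("side",(207,249),.042)]:
    print(n,uv,np.round(ray(n,uv,z)*1000,1))
for p in [(.432,-.188,.016)]: print(px("scene",p),px("side",p))
E
```

```text
[[ 414.5  -86.    16. ]
 [ 436.5  -83.9   16. ]
 [ 461.6 -289.8   16. ]
 [ 438.9 -291.9   16. ]] centre [ 437.9 -187.9   16. ]
len 207.37684429946117 yaw from +y toward +x -0.11975641425245669
block [ 345.63505123 -321.78518457   20.        ] [ 372.26536377 -367.84027056   20.        ]
scene (266, 211) [450.   47.4  10. ]
scene (258, 250) [548.9  35.3  10. ]
scene (354, 210) [476.1 216.4  42. ]
scene (352, 250) [572.5 201.2  42. ]
side (254, 201) [540.2  34.5  10. ]
side (286, 226) [437.2  51.2  10. ]
side (178, 223) [564.  205.5  42. ]
side (207, 249) [469.9 217.   42. ]
[150.16606857 201.73471259] [361.25391985 173.17965448]
```

The cartridge measures 207 mm (210 nominal), centred at (438,-188), with yaw -0.12. I'll grasp 25 mm behind its centre: turn, shift and go down.

>>> step_arm(moves="0 0 0 0 0 -0.765 0;0 0 0 0 0 -0.765 0;-0.65 0.14 0.5 0 0 0 0;0 0 0.9 0 0 0 0;0 0 0.9 0 0 0 0;0 0 0.9 0 0 0 0;0 0 0.9 0 0 0 0;0 0 0.35 0 0 0 0;0 0 0 0 0 0 0;0 0 0 0 0 0 0", newtons=60)

```text
time_s: 2.0
tcp_pos: [0.4428, -0.2114, 0.0054]
tcp_rot: [0.662, 0.75, 0.0, -0.0]
force: [-0.6, -0.7, 0.8]
finger_gap: 0.0856
```

>>> step_arm(moves="0 0 0 0 0 0 1;0 0 0 0 0 0 1;0 0 0 0 0 0 1;0 0 0 0 0 0 1;0 0 0 0 0 0 1;0 0 0 0 0 0 1;0 0 0 0 0 0 1;0 0 0 0 0 0 1")

```text
time_s: 2.8
tcp_pos: [0.4419, -0.2126, 0.006]
tcp_rot: [0.663, 0.749, 0.0, 0.001]
force: [-0.8, 0.8, 7.7]
finger_gap: 0.0223
```

>>> step_arm(moves="0 0 -0.3 0 0 0 1;0 0 -0.8 0 0 0 1;0 0 -0.8 0 0 0 1;0 0 0 0 0 0 1;0 0 0 0 0 0 1")

```text
time_s: 3.3
tcp_pos: [0.4417, -0.2126, 0.0816]
tcp_rot: [0.663, 0.749, 0.0, 0.001]
force: [-1.1, -0.1, -2.9]
finger_gap: 0.0225
```

```bash
python3 - <<'E'
from workcell import sensors,capture,calibration
import cv2,json,numpy as np
s=sensors.state(); c=calibration("wrist"); print(s["tcp_pos"],s["tcp_rot"],s["finger_gap"],s["force"])
json.dump({k:np.array(v).tolist() for k,v in c.items()},open("w2.json","w"))
w=capture("wrist")[:,:,::-1]; sc=capture("side")[:,:,::-1]
cv2.imwrite("pics/side2.png",sc); cv2.imwrite("pics/w2.png",w)
cv2.imwrite("pics/c2.png",np.hstack([cv2.resize(w,(400,300)),cv2.resize(sc[60:270,230:510],(400,300))]))
E
```

```text
[ 0.44171631 -0.21256446  0.08156698] [6.62662303e-01 7.48918103e-01 1.03936467e-04 5.80116361e-04] 0.02246377842603479 [-1.05843461 -0.12678066 -2.87491067]
```

View pics/c2.png

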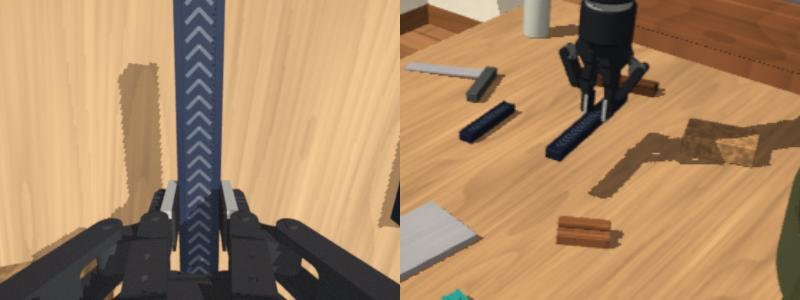

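The cartridge is held in line with the tool at TCP z = 0.0816, and the side view confirms it is clear of the bench. I'll go high above the bed to look at the hood from close by.

>>> step_arm(moves="0 0 -0.74 0 0 0.815 1;0 0 -0.74 0 0 0.815 1;0 0 -0.74 0 0 0.815 1;0 0 -0.74 0 0 0.815 1;0.6 0.04 0 0 0 0 1;0.9 0.06 0 0 0 0 1;0.9 0.06 0 0 0 0 1;0.9 0.06 0 0 0 0 1;0.9 0.06 0 0 0 0 1;0.9 0.06 0 0 0 0 1")

```text
time_s: 4.4
tcp_pos: [0.4826, -0.0108, 0.1981]
tcp_rot: [0.754, 0.656, -0.001, -0.001]
force: [0.3, 0.6, -2.5]
finger_gap: 0.0221
```

>>> step_arm(moves="0.9 0.06 0 0 0 0 1;0.9 0.06 0 0 0 0 1;0.8 0.05 0 0 0 0 1;0 0 0 0 0 0 1;0 0 0 0 0 0 1;0 0 0 0 0 0 1")

```text
time_s: 5.0
tcp_pos: [0.5038, 0.0886, 0.1986]
tcp_rot: [0.755, 0.656, -0.001, -0.0]
force: [0.3, -0.6, -2.8]
finger_gap: 0.0225
```

```bash
python3 - <<'E'
from workcell import sensors,capture,calibration
import cv2,json,numpy as np
s=sensors.state(); c=calibration("wrist"); print(s["tcp_pos"],s["tcp_rot"],s["finger_gap"],s["force"])
json.dump({k:np.array(v).tolist() for k,v in c.items()},open("w3.json","w"))
w=capture("wrist")[:,:,::-1]
cv2.imwrite("pics/w3.png",w)
E
```

```text
[0.50380608 0.08858583 0.19858141] [ 7.54684941e-01  6.56086077e-01 -1.26694819e-03 -3.07909204e-04] 0.02247605956305378 [ 0.30366756 -0.63295002 -2.84804945]
```

View pics/w3.png

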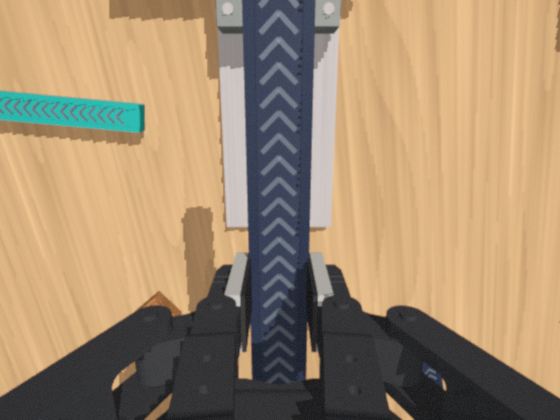

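Wrist view: the bar lies over the bed, almost parallel to it. The bed's front corners are (227,228) and (330,227), and its sides meet the hood at (219,32) and (339,32). The hood's top front edge is at v≈24, u=217 to 340.

```bash
python3 - <<'E'
from h import *
import json
c=json.load(open("w3.json"))
f=lambda p,z: (ray("wrist",p,z,c)*1000)[:2]
A,B,C,D=f((227,228),.01),f((330,227),.01),f((219,34),.01),f((339,34),.01)
E,F=f((217,25),.042),f((340,24),.042)
print(A,B,C,D,E,F)
print("bed w",np.linalg.norm(A-B),np.linalg.norm(C-D),"hood w",np.linalg.norm(E-F))
m0,m1,m2=(A+B)/2,(C+D)/2,(E+F)/2
for n,d in [("bed",m1-m0),("hood",m2-m0),("L",C-A),("R",D-B)]: print(n,np.linalg.norm(d),np.arctan2(*d))
e=B-A; print("end edge yaw",np.arctan2(-e[1],e[0])); e=F-E; print("hood edge yaw",np.arctan2(-e[1],e[0]))
t=np.array([503.8,88.6]); q=[.754685,.656086]; print("mid",m0,m2,"tool yaw",np.arctan2(2*q[0]**2-1,2*q[0]*q[1]))
# bar yaw in view: side edges
for z in (.2086,): 
  a,b=f((248,60),z),f((313,60),z); g,h=f((250,340),z),f((305,340),z); print("bar",a,b,g,h,np.linalg.norm(a-b),np.linalg.norm(g-h),np.arctan2(*((a+b)/2-(g+h)/2)))
E
```

```text
[446.3568546   46.39695001] [544.58863408  33.75479229] [470.43782947 215.64693477] [568.72454091 201.81603966] [474.27522038 216.60882934] [564.73560905 204.55496683]
bed w 99.0419439022433 99.25508201345552 hood w 91.25994477345186
bed 170.3699907519953 0.1419829432804131
hood 172.19138905638755 0.14002667132879767
L 170.95452813834902 0.1413319130249282
R 169.78552607251436 0.1426384559899671
end edge yaw 0.12799367029696443
hood edge yaw 0.1324698244640012
mid [495.47274434  40.07587115] [519.50541472 210.58189808] tool yaw 0.13955168263976897
bar [504.51790084 173.73275514] [526.16233347 170.69078572] [487.332344    64.34929369] [510.4103296   61.16232376] 21.85715081036905 23.296999733355573 0.14934011972646044
```

The measured bed width is 99 mm (100 nominal) and length 170 mm. Machine yaw is 0.14, matching the tool at 0.1395, and the hood front is at (519.5,210). I'll back off 37 mm, trim 1.4 mm sideways and lower.

>>> step_arm(moves="-0.46 -0.02 0 0 0 0 1;-0.46 -0.02 0 0 0 0 1;0 0 0.8 0 0 0 1;0 0 0.9 0 0 0 1;0 0 0.9 0 0 0 1;0 0 0.9 0 0 0 1;0 0 0.6 0 0 0 1;0 0 0.3 0 0 0 1;0 0 0 0 0 0 1;0 0 0 0 0 0 1")

```text
time_s: 6.05
tcp_pos: [0.4983, 0.0533, 0.0244]
tcp_rot: [0.755, 0.656, 0.0, 0.0]
force: [0.5, -0.2, -3.2]
finger_gap: 0.0219
```

```bash
python3 - <<'E'
from workcell import sensors,capture,calibration
import cv2,json,numpy as np
s=sensors.state(); c=calibration("wrist"); print(s["tcp_pos"],s["tcp_rot"],s["finger_gap"],s["force"])
w=capture("wrist")[:,:,::-1]; sc=capture("scene")[:,:,::-1]
cv2.imwrite("pics/c4.png",np.hstack([cv2.resize(w,(400,300)),cv2.resize(sc[150:300,220:420],(400,300))]))
E
```

```text
[0.49833825 0.05333893 0.02441572] [7.54572727e-01 6.56216273e-01 3.36289308e-04 3.01307257e-04] 0.02194262989674767 [ 0.48036199 -0.2304356  -3.21093103]
```

View pics/c4.png

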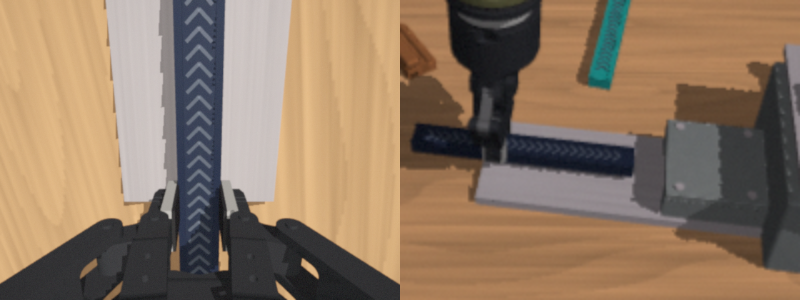

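The bar is centred on the bed with its leading end about 30 mm in front of the hood, 8 mm above the bed. I'll lower it until it touches.

>>> step_arm(moves="0 0 0.1 0 0 0 1;0 0 0.08 0 0 0 1;0 0 0.03 0 0 0 1;0 0 0 0 0 0 1;0 0 0 0 0 0 1")

```text
time_s: 6.65
tcp_pos: [0.498, 0.0537, 0.0161]
tcp_rot: [0.754, 0.657, 0.0, 0.0]
force: [-2.1, -1.0, 7.6]
finger_gap: 0.0221
```

Contact, with a light downward force of about 10 N. I'll slide 80 mm at a moderate pace first.

>>> step_arm(moves="0.2 0 -0.01 0 0 0 1;0.3 0 0 0 0 0 1;0.3 0 0 0 0 0 1;0.3 0 0 0 0 0 1;0.3 0 0 0 0 0 1;0.3 0 0 0 0 0 1;0.3 0 0 0 0 0 1;0 0 0 0 0 0 1;0 0 0 0 0 0 1")

```text
time_s: 7.55
tcp_pos: [0.5094, 0.1355, 0.0161]
tcp_rot: [0.754, 0.657, 0.002, -0.0]
force: [-0.3, 4.8, 3.4]
finger_gap: 0.0222
```

>>> step_arm(moves="0.1 0 0 0 0 0 1;0.1 0 0 0 0 0 1;0.05 0 0 0 0 0 1;0 0 0 0 0 0 1;0 0 0 0 0 0 1")

```text
time_s: 8.05
tcp_pos: [0.51, 0.1396, 0.0161]
tcp_rot: [0.755, 0.656, -0.001, 0.001]
force: [-1.6, -7.5, 11.1]
finger_gap: 0.0222
```

>>> step_arm(moves="0.05 0 0 0 0 0 1;0.05 0 0 0 0 0 1;0 0 0 0 0 0 1;0 0 0 0 0 0 1")

```text
time_s: 8.45
tcp_pos: [0.5106, 0.1433, 0.0161]
tcp_rot: [0.755, 0.655, -0.002, 0.001]
force: [-2.3, -7.0, 10.1]
finger_gap: 0.0224
```

>>> step_arm(moves="0.06 0 0 0 0 0 1;0.06 0 0 0 0 0 1;0 0 0 0 0 0 1;0 0 0 0 0 0 1")

```text
time_s: 8.85
tcp_pos: [0.5113, 0.1482, 0.016]
tcp_rot: [0.755, 0.655, -0.001, 0.001]
force: [-1.7, -7.1, 10.3]
finger_gap: 0.0219
```

>>> step_arm(moves="0.06 0 0 0 0 0 1;0.03 0 0 0 0 0 1;0 0 0 0 0 0 1;0 0 0 0 0 0 1")

```text
time_s: 9.25
tcp_pos: [0.5117, 0.1508, 0.016]
tcp_rot: [0.755, 0.655, -0.002, 0.001]
force: [-2.3, -10.0, 10.9]
finger_gap: 0.0222
```

>>> step_arm(moves="0.05 0 0 0 0 0 1;0 0 0 0 0 0 1;0 0 0 0 0 0 1")

```text
time_s: 9.55
tcp_pos: [0.5117, 0.1508, 0.0161]
tcp_rot: [0.756, 0.655, -0.003, 0.002]
force: [-1.9, -13.9, 12.8]
finger_gap: 0.0218
```

>>> step_arm(moves="0.05 0 0 0 0 0 1;0 0 0 0 0 0 1;0 0 0 0 0 0 1")

```text
time_s: 9.85
tcp_pos: [0.5117, 0.1508, 0.016]
tcp_rot: [0.756, 0.654, -0.004, 0.003]
force: [-2.0, -19.3, 15.5]
finger_gap: 0.022
```

It stopped at machine x = -60, exactly the predicted home position, and the resistance rose from 7 to 19 N without any motion, so it is against the stop. I'll ease the push a little and release.

>>> step_arm(moves="-0.04 0 0 0 0 0 1;0 0 0 0 0 0 0.6;0 0 0 0 0 0 0.5;0 0 0 0 0 0 0.4;0 0 0 0 0 0 0.2;0 0 0 0 0 0 0;0 0 0 0 0 0 0;0 0 0 0 0 0 0")

```text
time_s: 10.65
tcp_pos: [0.5122, 0.1576, 0.0156]
tcp_rot: [0.754, 0.657, -0.0, -0.0]
force: [-0.6, 0.5, -0.3]
finger_gap: 0.0854
```

>>> step_arm(moves="0 0 -0.2 0 0 0 0;0 0 -0.6 0 0 0 0;0 0 -0.9 0 0 0 0;0 0 -0.9 0 0 0 0;0 0 -0.9 0 0 0 0;-0.5 0 -0.9 0 0 0 0;-0.9 0 0 0 0 0 0;-0.5 0 0 0 0 0 0;0 0 0 0 0 0 0;0 0 0 0 0 0 0")

```text
time_s: 11.65
tcp_pos: [0.5017, 0.0822, 0.1923]
tcp_rot: [0.755, 0.656, 0.0, 0.0]
force: [0.6, -0.3, -0.1]
finger_gap: 0.0854
```

```bash
python3 - <<'E'
from workcell import sensors,capture,calibration
import cv2,json,numpy as np
s=sensors.state(); c=calibration("wrist"); print(s["tcp_pos"],s["tcp_rot"],s["finger_gap"],s["force"])
json.dump({k:np.array(v).tolist() for k,v in c.items()},open("w5.json","w"))
cv2.imwrite("pics/w5.png",capture("wrist")[:,:,::-1]); cv2.imwrite("pics/side5.png",capture("side")[:,:,::-1])
E
```

```text
[0.50170901 0.08218757 0.19226833] [7.54615508e-01 6.56167118e-01 3.82807359e-04 4.15204192e-05] 0.08544787852406886 [ 0.61601134 -0.27437738 -0.12339206]
```

View pics/w5.png

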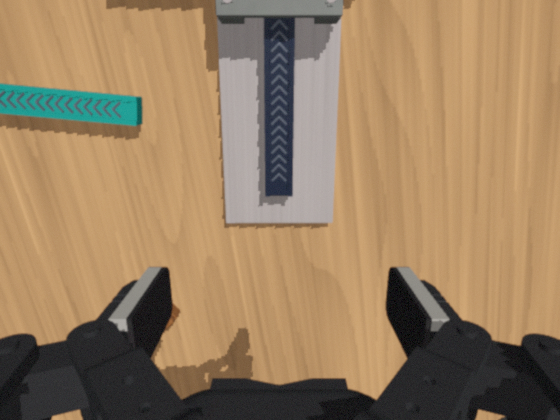

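View pics/side5.png

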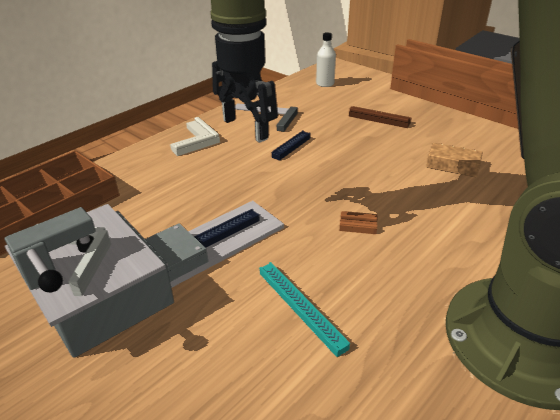

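The wrist view shows the bar flat on the bed, centred under the hood. Its trailing end is at (265–293,≈191–195), and the bed's end is at v≈222. The side view shows the short cartridge untouched. I'll check the protruding length.

```bash
python3 - <<'E'
from h import *
import json,cv2
c=json.load(open("w5.json")); g=cv2.cvtColor(cv2.imread("pics/w5.png"),cv2.COLOR_BGR2GRAY)
print("col 279 rows 182-228",g[182:229,279].tolist())
u=np.array([np.sin(.14),np.cos(.14)]); f=lambda p,z:(ray("wrist",p,z,c)*1000)[:2]
bed=(f((227,221),.01)+f((331,221),.01))/2
for v in (190,192,194,196): print(v,[round(float((f((279,v),z)-bed)@u),1) for z in (.01,.026)])
E
```

```text
col 279 rows 182-228 [46, 46, 45, 45, 44, 52, 48, 45, 46, 52, 50, 49, 48, 70, 100, 108, 113, 112, 111, 113, 113, 128, 161, 169, 172, 171, 172, 172, 170, 172, 168, 170, 169, 170, 171, 168, 171, 172, 171, 169, 152, 123, 106, 105, 104, 118, 149]
190 [30.0, 34.1]
192 [28.1, 32.3]
194 [26.2, 30.5]
196 [24.3, 28.7]
```

```bash
python3 -c "
from workcell import job,sensors
print(sensors.state()['time_s']); print(job.finish_job())"
```

```text
11.75
the job is handed in; nothing more can be done
None
```

The long cartridge is loaded. I gripped it 25 mm behind its centre, laid it on the bed, slid it in under the hood until it met the stop, and let go. I handed the job in at 11.75 s of the 45 s.

**Home against the stop:** the slide halted exactly at the computed home position. There the resistance rose from 10 to 19 N with no further motion.

**After release:** the wrist picture shows the cartridge flat and centred. Its trailing end is about 30 mm inside the bed's front edge, and 30 mm is expected, give or take 2 mm. I did not measure the position under the hood directly.

**Rest of the scene:** the gripper is open, well clear and reading about 0 N. The side view shows the short cartridge where it lay, and the turquoise bar looks undisturbed in both views.

**Disagreements:**
- The scene and side cameras at first differed on the bed's angle; the close wrist view settled it at 0.14 rad.
- The measured finger opening was 22 mm on the 24 mm bar, but it held steady throughout.

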